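# Vent the vacuum desiccator and take out the specimens

### The arm

A 6-joint arm with a two-finger parallel gripper is mounted at the origin on the work surface. World frame = base frame: x ahead of the robot, y to its left, z up, the work surface at z = 0. Lengths are in m, angles in rad, forces in N, time in s.
With the tool pointing down it reaches from about 0.275 to 0.85 m from the base axis. Payload 5.2 kg.
Tool frame: the origin (TCP) lies on the centre line of the jaws, within the pads' length; the fingertips stand 8 mm ahead of it and the grasp point (between the pads) lies 11 mm behind it; x points along the fingers, z is the direction in which the jaws open and shut, and the axes are right-handed (so a half turn about x gives the same grasp; the last joint's range is limited). The gripper opens to 85 mm and grips with 20 to 120 N. Pads are 22 mm wide; open, the fingers measure 114 mm over their backs; the gripper's body (76 mm by 85 mm) begins 54 mm behind the grasp point. The pads swing forward as they close: fully open they stand 13 mm farther back than shut.
Start: joints at [-1.398, 0.259, 1.535, -0, 1.348, -0.203], TCP at [0.202, -0.512, 0.239] pointing down, gripper open.
Joint ranges: [-3.14, 3.14], [-0.91, 2.08], [0.19, 2.58], [-1.22, 4.36], [0.22, 2.71], [-3.12, 3.12]. Speed limits (rad/s): [2.57, 2.57, 3.14, 3.14, 3.14, 3.14].

### API

Orientations are given as a rotation vector (axis times angle).
In Python, from workcell import arm gives the robot as it stands.
- The arm moves only by the tool servo_tool, never from a script. Its argument "commands" is a list that holds one entry, the list of rows, each a list of 6 numbers: the shift along the tool's x, y, z in cm, then the turn, a rotation vector about the tool's x, y, z in degrees. In form: [[[dx, dy, dz, wx, wy, wz], ...]]. A call has 1 to 12 rows; each row shifts and turns the commanded pose from where the row before left it, along the tool's axes as they then stand; what a row does not reach is not made up. A row lasts 1/10 s, in which the tool goes at most 50 mm and 8.59 degrees, less where a joint would pass 70% of its speed; a pose out of reach is approached as far as the arm can. A call is refused whole if a number of a shift passes 5 or a number of a turn 8.59, either way. A call with a gripper value outside its range is refused whole. "gripper" is the gripper command: -1 is fully open, 1 is shut, values between are in proportion, set as the call begins (left out, the last holds). The fingers move at their own pace and stop on an object; "newtons" is the grip in N (left out, the last holds). Time passes only in rows, so rows that do not move let the fingers close. It gives the time, the measured TCP pose, the force and the opening at its end, in the units of the state.
- arm.observe(): the state, without advancing time (a new reading comes with each control period).
- arm.capture(name): name is "scene" or "side" or "wrist"; returns a dict with "image" (384x512x3 uint8, blue, green, red), "fovy" (degrees; the focal length in pixels is half the picture's height over the tangent of half this angle, whatever the lens; pixels are square), "cx", "cy" (the principal point, pixels), "world_from_camera" (4x4, takes a point from camera to world coordinates); the wrist camera has in their place "T_tool_cam" (4x4, takes a point from camera to tool coordinates, whose origin is the TCP and whose axes are the tool frame's). Camera axes: x right, y down, z forward; pixel columns grow to the right and rows downward; lengths in m; the calibration is good to about 2 mm. The wrist camera is an equidistant fisheye: a pixel r from the principal point sees the ray r / f radians off the axis. A picture is of the moment at which its call begins: read the wrist's pose just before it. There is no depth.
- arm.hand_in(): hands the job in, once; it reports no verdict.
The state is a dict: "t": time; "joint_pos": joint angles; "dq": joint speeds; "effort": joint torques, N m; "tcp_pos": TCP position; "eef_rot": TCP orientation; "contact_force": force on the tool from outside, world axes, zero at the start; "moment": the same for the moment, N m; "width": finger opening in m.
Only numpy, scipy, OpenCV 4.12 (cv2) and the standard library are available. Lean on these libraries where they do the work, as an engineer would, in place of code of your own. Each camera call takes 0.05 s, during which the arm holds its last target. There are 200 camera calls.

### The job

Get the dried insects out of the vacuum desiccator: turn the vent tap on its lid fully open to let the air in, then lift the lid off and set it down gently, right way up, on the round rubber mat. Then take the specimen carrier out by its tab and set it down gently, upright, in the middle of the round window of the light base, leaving the tap open and the other things on the bench where they are.

Things in the scene. Friction and masses are not known exactly. Their poses are not given: they have to be found in the camera images.
- jar_seat (a point): Vacuum desiccator bowl, fixed to the bench (the place differs from run to run): clear round bowl with a grey rim ring, 218 mm across, 113 mm high. The point is the centre of the seat on which the lid rests, 95 mm above the bench, z up. Around the seat a collar 18 mm high (inner diameter 184 mm) surrounds the lid's edge; the opening below the seat is 156 mm across. A flat white plate inside, its top 45 mm above the bench (50 mm below this point), carries the specimen carrier.
- lid_knob (a point): Centre of the round black lifting knob (36 mm across, 26 mm high, its middle at this point) at the middle of the loose clear lid (about 0.55 kg). The lid is 180 mm across and its underside lies 49 mm below this point; its flat top lies 23 mm below this point. x points from the knob towards the tap, z up. The vent tap stands 60 mm from the knob along x, on a white boss whose short hose nozzle points outward along x.
- lid: The same lid; its origin is the centre of its flat underside, axes as lid_knob. While the tap is shut the vacuum holds the lid down and it cannot be lifted; it comes free only with the tap turned past about 1.2 rad.
- tap_grip (a point): Centre of the vent tap's handle on the lid: an upright-edged white bar 58 mm long, 13 mm wide, 22 mm high, lying level, 55 mm above the lid's flat top (32 mm higher than lid_knob). x runs along the bar, z up. It turns about the vertical axis through this point.
- tap (a joint): Turn of the tap in rad: 0 shut (bar across the nozzle), grows counter-clockwise seen from above, stop at 1.6; fully open at 1.57 (bar in line with the nozzle). Starts between 0 and 0.2. Stiffness: friction 0.08 N m, stays where left.
- carrier_tab (a point): Loose specimen carrier (about 150 g) in the bowl under the lid: white disc 84 mm across and 10 mm thick with an upright tab 40 mm long, 14 mm thick, rising 32 mm above the disc, and two pinned beetles on the disc beyond the ends of the tab. The point lies in the tab on the disc's axis, 31 mm above the carrier's underside, 11 mm below the tab's top. x runs along the tab, y through its thickness, z up.
- carrier: The same carrier; its origin is the centre of its underside, axes as carrier_tab.
- mat_top (a point): Centre of the top of a round black rubber mat, 196 mm across, 8 mm thick, fixed flat on the bench (the place differs from run to run), z up. The lid goes here.
- mat: The same mat; origin at the centre of its underside.
- window (a point): Centre of the round window (120 mm across) in the top of the light base, a flat white box 150 x 140 mm, fixed; the window's surface lies 30 mm above the bench (2 mm proud of the box), z up. The carrier goes here.
- lightbase: The same light base; origin at the centre of its underside.
- wash_a: Bystander: wash bottle 68 mm across, 203 mm high with its bent spout. Origin at its foot.
- wash_b: Bystander: second wash bottle, same size. Origin at its foot.
- petri: Bystander: closed glass dish 70 mm across, 18 mm high. Origin at its underside.
- pinblock: Bystander: cork block 45 x 60 x 25 mm with pinned insects, 50 mm high in all. Origin at its underside.
- vial: Bystander: capped glass vial, 32 mm across, 60 mm high. Origin at its underside.
- forceps: Bystander: steel forceps 127 mm long lying flat along its x. Origin at its middle.
There are look-alikes about, which are no part of the job. Of the things that look like the lightbase, the smaller one is meant.

How it is judged:
By the outcome, as a careful person would: the job done as asked, in the order asked, and still so for the second after the job is handed in, with the robot touching nothing.
It also fails if it takes over 72 s, if anything falls off the work surface, if the arm or the gripper's body presses on something with over 40 N, if the wrist force passes 120 N, or if a joint passes its speed limit or range.

## Working session

There is one attempt and no reset: what is moved stays moved. The work goes in short steps, Python scripts to look and compute and a tool call to move; the robot and the scene stay as the last step left them, time stands still between calls to the robot, and variables do not carry over. Pictures are saved under pics/ and viewed, on a budget of 10 in all, crops included, one or two more only if the job needs it, and the job is handed in when it is done.

Besides the shell and the picture viewer there is one more tool, called after "Call:" as a command line: name --argument value ..., lists and objects as JSON in quotes. servo_tool: Moves the arm, as the interface text tells. Its arguments: {"type":"object","properties":{"commands":{"type":"array"},"gripper":{"type":"number"},"newtons":{"type":"number"}},"required":["commands"]}

```bash
mkdir -p pics; ls
cat > h.py <<'E'
import numpy as np, cv2
from workcell import arm
from scipy.spatial.transform import Rotation as R
def cap(n,fn=None):
    s=arm.observe(); c=arm.capture(n); c['s']=s
    T=np.eye(4); T[:3,:3]=R.from_rotvec(s['eef_rot']).as_matrix(); T[:3,3]=s['tcp_pos']
    c['W']=c['world_from_camera'] if n!='wrist' else T@c['T_tool_cam']
    if fn: cv2.imwrite('pics/'+fn,c['image'])
    return c
def ray(c,u,v,fish=False):
    h=c['image'].shape[0]; f=h/2/np.tan(np.radians(c['fovy'])/2)
    x,y=(u-c['cx'])/f,(v-c['cy'])/f
    if fish:
        r=np.hypot(x,y)+1e-12; d=np.array([x/r*np.sin(r),y/r*np.sin(r),np.cos(r)])
    else: d=np.array([x,y,1.])
    return c['W'][:3,3],c['W'][:3,:3]@d
def onz(c,u,v,z,fish=False):
    o,d=ray(c,u,v,fish); return o+d*(z-o[2])/d[2]
def proj(c,p,fish=False):
    h=c['image'].shape[0]; f=h/2/np.tan(np.radians(c['fovy'])/2)
    q=np.linalg.inv(c['W'])@np.append(p,1); 
    if fish:
        r=np.hypot(q[0],q[1])+1e-12; a=np.arctan2(r,q[2]); return c['cx']+f*a*q[0]/r,c['cy']+f*a*q[1]/r
    return c['cx']+f*q[0]/q[2],c['cy']+f*q[1]/q[2]
E
python3 - <<'E'
from h import *
a=cap('scene','a.png');b=cap('side','b.png');w=cap('wrist','w.png')
for c in(a,b,w): print(c['fovy'],c['cx'],c['cy'],c['W'].round(3).tolist())
print(w['T_tool_cam'].round(3).tolist(), R.from_rotvec(a['s']['eef_rot']).as_matrix().round(3))
cv2.imwrite('pics/ab.png',np.vstack([np.hstack([a['image'],b['image']])])[:, :] if 0 else cv2.resize(a['image'],(800,600),interpolation=cv2.INTER_CUBIC))
cv2.imwrite('pics/bb.png',cv2.resize(b['image'],(800,600),interpolation=cv2.INTER_CUBIC))
E
```

```text
pics
43.10212329459716 262.5808562265113 189.26548836286722 [[-0.844, 0.358, -0.399, 1.076], [0.536, 0.548, -0.642, 0.944], [-0.011, -0.756, -0.654, 1.095], [0.0, 0.0, 0.0, 1.0]]
47.99597000191526 254.06663929547545 198.93625391639318 [[-0.864, -0.282, 0.417, -0.035], [-0.503, 0.448, -0.739, 0.849], [0.022, -0.849, -0.529, 0.746], [0.0, 0.0, 0.0, 1.0]]
65.70646984690485 255.31811450400488 190.2645586508123 [[0.367, -0.886, -0.283, 0.275], [-0.93, -0.351, -0.11, -0.482], [-0.002, 0.303, -0.953, 0.375], [0.0, 0.0, 0.0, 1.0]]
[[0.0, -0.304, 0.953, -0.137], [0.0, -0.953, -0.304, 0.079], [1.0, 0.0, 0.0, -0.0], [0.0, 0.0, 0.0, 1.0]] [[-0.     0.93   0.367]
 [ 0.002  0.367 -0.93 ]
 [-1.     0.    -0.002]]
```

View pics/ab.png

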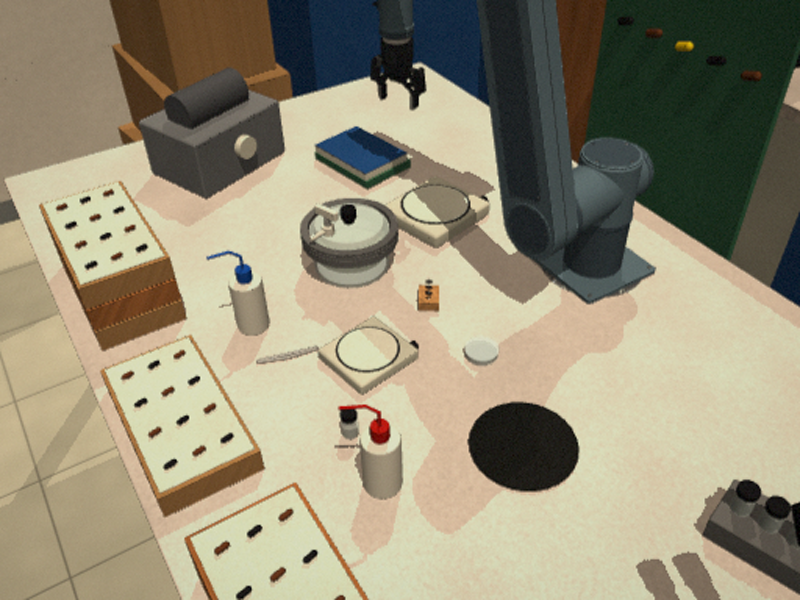

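View pics/bb.png

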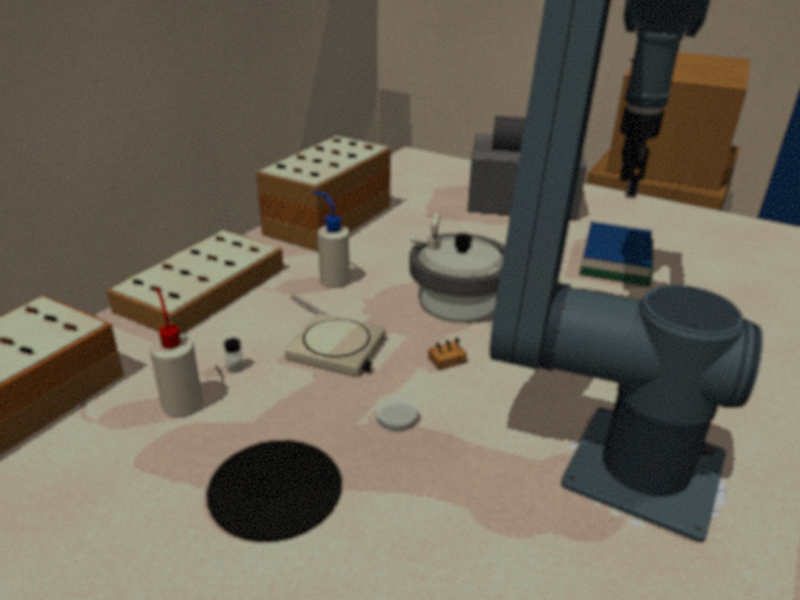

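Scene view (800-wide): the light-base candidates are A at (367,350) and B at (436,205). The bowl and lid are at (349,240), with the knob at (349,213) and the tap at about (325,220). The mat is at (524,446), the blue wash bottle at (250,300) and the red one at (380,460). I'll measure them now.

Run:
```python
from h import *
a=cap('scene');b=cap('side')
k=1/1.5625
def g(c,u,v,z): return onz(c,(u+.5)*k-.5,(v+.5)*k-.5,z).round(3)
for n,pts in dict(A=[(335,350),(400,350),(367,321),(367,373)],B=[(400,205),(471,205),(436,185),(436,225)]).items():
    P=[g(a,u,v,.03) for u,v in pts]; print(n,P, np.linalg.norm(P[0]-P[1]),np.linalg.norm(P[2]-P[3]))
for n,pts in dict(A=[(318,350),(365,388),(418,348),(375,318)],B=[(385,207),(440,241),(489,207),(436,183)]).items():
    P=[g(a,u,v,.028) for u,v in pts]; print(n,[np.linalg.norm(P[i]-P[i-1]).round(3) for i in range(4)],np.mean(P,0))
print('A side',g(b,337,337,.03),'knob scene top',g(a,349,209,.157),'side',g(b,463,238,.157))
# mat by mask
for c,n in((a,'scene'),(b,'side')):
    m=(c['image'].max(2)<45).astype(np.uint8)
    nn,l,s,ct=cv2.connectedComponentsWithStats(m)
    for i in range(1,nn):
        if s[i,4]>25 : print(n,s[i].tolist(),ct[i].round(1), onz(c,*ct[i],.008).round(3),onz(c,*ct[i],.144).round(3))
ca=cv2.resize(a['image'][100:240,180:320],(560,560),interpolation=cv2.INTER_CUBIC)
cv2.imwrite('pics/c.png',ca)
```

```text
A [array([ 0.64 , -0.046,  0.03 ]), array([0.532, 0.024, 0.03 ]), array([ 0.544, -0.085,  0.03 ]), array([0.617, 0.043, 0.03 ])] 0.12870120434556934 0.1473533168951415
B [array([ 0.263, -0.409,  0.03 ]), array([ 0.116, -0.312,  0.03 ]), array([ 0.137, -0.435,  0.03 ]), array([ 0.236, -0.289,  0.03 ])] 0.17611927776367925 0.1764001133786484
A [np.float64(0.143), np.float64(0.142), np.float64(0.145), np.float64(0.126)] [ 0.58225 -0.01     0.028  ]
B [np.float64(0.168), np.float64(0.194), np.float64(0.187), np.float64(0.171)] [ 0.19275 -0.34625  0.028  ]
A side [ 0.58  -0.012  0.03 ] knob scene top [ 0.461 -0.295  0.157] side [ 0.458 -0.286  0.157]
scene [171, 0, 32, 61, 782] [186.9  24.4] [ 0.009 -1.558  0.008] [ 0.142 -1.245  0.144]
scene [237, 0, 35, 69, 1017] [253.1  36.8] [-0.213 -1.206  0.008] [-0.052 -0.937  0.144]
scene [309, 0, 37, 130, 2659] [327.7  62.4] [-0.359 -0.748  0.008] [-0.179 -0.536  0.144]
scene [375, 0, 137, 165, 12254] [446.1  58.8] [-0.865 -0.458  0.008] [-0.623 -0.282  0.144]
scene [105, 58, 54, 24, 414] [127.5  70.3] [ 0.488 -1.215  0.008] [ 0.562 -0.945  0.144
[... 1617 characters left out ...]
34 -0.948  0.144]
side [401, 149, 16, 20, 115] [408.2 158.3] [ 0.191 -0.76   0.008] [ 0.149 -0.463  0.144]
side [292, 150, 9, 11, 83] [295.9 154.8] [ 0.573 -0.551  0.008] [ 0.461 -0.293  0.144]
side [398, 175, 18, 8, 95] [406.9 178.7] [ 0.155 -0.59   0.008] [ 0.12  -0.325  0.144]
side [303, 178, 17, 11, 87] [312.1 183.2] [ 0.429 -0.379  0.008] [ 0.344 -0.153  0.144]
side [145, 217, 8, 8, 53] [148.5 220.9] [0.751 0.09  0.008] [0.606 0.23  0.144]
side [457, 217, 13, 13, 38] [462.4 221.5] [-0.055 -0.409  0.008] [-0.051 -0.177  0.144]
side [232, 231, 5, 7, 28] [234.3 234.2] [0.499 0.012 0.008] [0.401 0.166 0.144]
side [133, 283, 85, 63, 4179] [175.  313.9] [0.452 0.336 0.008] [0.362 0.43  0.144]
```

View pics/c.png

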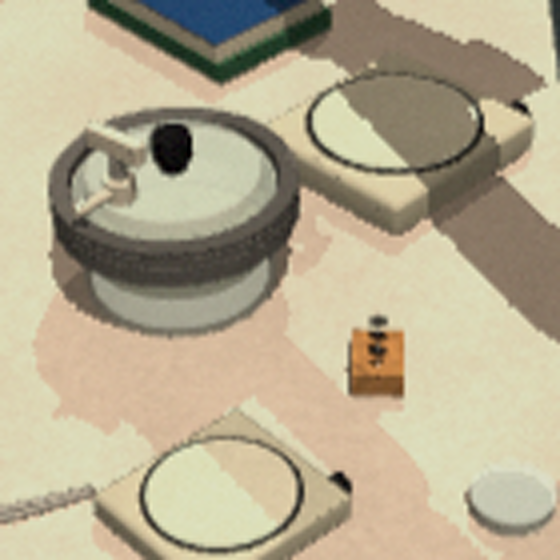

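Crop: the smaller light base A (220,490) is the target; B, at about 175 mm across, is the look-alike. The knob is at (172,150), the tap bar runs from (90,130) to (145,155), and the nozzle points to (80,210). Two-view positions: knob ≈ (0.461, -0.296), mat ≈ (0.458, 0.333), window ≈ (0.581, -0.011).

Run:
```python
from h import *
a=cap('scene')
q=lambda u,v,z:onz(a,180+(u+.5)/4-.5,100+(v+.5)/4-.5,z).round(3)
print(q(90,127,.187),q(140,150,.187),'nozzle',q(78,213,.14),q(120,190,.14))
p=np.array([.461,-.296]); c=q(114,139,.187)[:2]; print(c,c-p,np.linalg.norm(c-p),np.degrees(np.arctan2(*(c-p)[::-1])))
```

```text
[ 0.533 -0.305  0.187] [ 0.514 -0.253  0.187] nozzle [ 0.57  -0.263  0.14 ] [ 0.526 -0.273  0.14 ]
[ 0.524 -0.279] [0.063 0.017] 0.0652533524043018 15.101098161385401
```

Call:
servo_tool --commands '[[[-0.2,3.2,-0.8,0,0,0],[-0.2,3.2,-0.8,0,0,0],[-0.2,3.2,-0.8,0,0,0],[-0.2,3.2,-0.8,0,0,0],[-0.2,3.2,-0.8,0,0,0],[-0.2,3.2,-0.8,0,0,0],[-0.2,3.2,-0.8,0,0,0],[-0.2,3.2,-0.8,0,0,0],[-0.2,3.2,-0.8,0,0,0],[-0.2,3.2,-0.8,0,0,0],[-0.2,3.2,-0.8,0,0,0],[0,2.8,-1.1,0,0,0]]]' --gripper 0 --newtons 60

```text
t: 1.5
tcp_pos: [0.5204, -0.2792, 0.2615]
eef_rot: [0.928, 1.363, -0.928]
contact_force: [-0.5, 0.3, -0.5]
width: 0.0426
```

Call:
servo_tool --commands '[[[0,0,0,-8,0,0],[0,0,0,-8,0,0],[0,0,0,-8,0,0],[0,0,0,-8,0,0],[0,0,0,-8,0,0],[0,0,0,-8,0,0],[0,0,0,-8,0,0],[0,0,0,-8,0,0],[0,0,0,-8,0,0],[0,0,0,-8,0,0],[0,0,0,-8,0,0],[0,0,0,0,0,0]]]'

```text
t: 2.7
tcp_pos: [0.519, -0.28, 0.2612]
eef_rot: [-0.268, 1.554, 0.269]
contact_force: [0.7, -0.3, -0.7]
width: 0.0428
```

```bash
cat > look.py <<'E'
import sys
from h import *
w=cap('wrist'); s=w['s']
print(s['t'],s['tcp_pos'],R.from_rotvec(s['eef_rot']).as_matrix().round(3).tolist(),s['width'],s['contact_force'],np.round(s['joint_pos'],2))
cv2.imwrite('pics/'+sys.argv[1],cv2.resize(w['image'],(768,576),interpolation=cv2.INTER_CUBIC))
np.save('w.npy',np.array(w,dtype=object),allow_pickle=True)
E
python3 look.py w1.png
```

```text
2.7 [ 0.51897606 -0.28002603  0.26117045] [[-0.0, -0.335, 0.942], [0.0, 0.942, 0.335], [-1.0, 0.0, -0.0]] 0.04279472223419632 [ 0.74017928 -0.30878424 -0.73567951] [-0.68  0.32  1.4  -0.    1.42 -1.03]
```

View pics/w1.png

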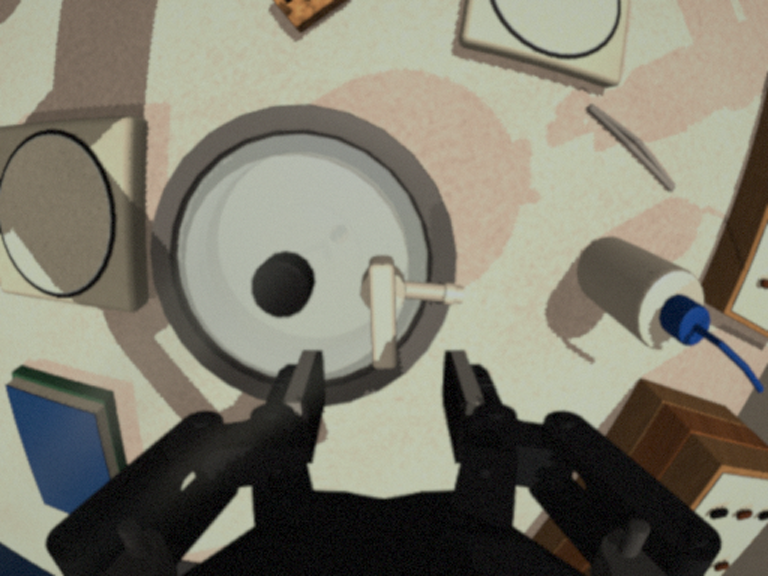

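Wrist view: the bar's top face runs from (382,260) to (385,364), the knob is at (283,283), and the nozzle points right to (460,294). The blue bottle (640,290) is clear of the work.

Run:
```python
from h import *
w=np.load('w.npy',allow_pickle=True).item()
q=lambda u,v,z:onz(w,(u+.5)/1.5-.5,(v+.5)/1.5-.5,z,True)
e1=q(382,259,.187);e2=q(385,365,.187)
c=(e1+e2)/2;d=e2-e1
print(e1,e2,c,np.linalg.norm(d),np.degrees(np.arctan2(d[1],d[0])))
print('nozzle',q(405,290,.145),q(460,294,.145))
k=q(283,284,.148);print('knob',k, c-k,np.linalg.norm((c-k)[:2]),np.degrees(np.arctan2(*(c-k)[1::-1])))
for z in (.113,):print([q(*p,z) for p in((153,253),(457,253),(305,104),(305,402))])
```

```text
[ 0.51120407 -0.25689952  0.187     ] [ 0.53210538 -0.31092462  0.187     ] [ 0.52165472 -0.28391207  0.187     ] 0.05792733514857599 -68.8494732887754
nozzle [ 0.53401393 -0.280341    0.145     ] [ 0.56634136 -0.27154575  0.145     ]
knob [ 0.46382012 -0.30035838  0.148     ] [0.0578346  0.01644631 0.039     ] 0.0601275471719443 15.87405313260107
[array([ 0.35996187, -0.32414674,  0.113     ]), array([ 0.56266196, -0.25398212,  0.113     ]), array([ 0.43751112, -0.19514677,  0.113     ]), array([ 0.49951951, -0.39886829,  0.113     ])]
```

Call:
servo_tool --commands '[[[0,-0.45,0.1,-1.5,0,0],[2,0,0,0,0,0],[2,0,0,0,0,0],[2,0,0,0,0,0],[1.5,0,0,0,0,0],[1.0,0,0,0,0,0],[0.4,0,0,0,0,0],[0,0,0,0,0,0],[0,0,0,0,0,0]]]'

```text
t: 3.65
tcp_pos: [0.5219, -0.2844, 0.1731]
eef_rot: [-0.289, 1.551, 0.287]
contact_force: [-0.3, -0.7, -0.2]
width: 0.0427
```

Call:
servo_tool --commands '[[[0,0,0,0,0,0],[0,0,0,0,0,0],[0,0,0,0,0,0],[0,0,0,0,0,0],[0,0,0,0,0,0],[0,0,0,0,0,0]]]' --gripper 1 --newtons 40

```text
t: 4.25
tcp_pos: [0.521, -0.2846, 0.1732]
eef_rot: [-0.289, 1.552, 0.287]
contact_force: [-5.4, -1.1, 5.7]
width: 0.0118
```

Call:
servo_tool --commands '[[[0,0,0,-6,0,0],[0,0,0,-7,0,0],[0,0,0,-7,0,0],[0,0,0,-7,0,0],[0,0,0,-7,0,0],[0,0,0,-7,0,0],[0,0,0,-7,0,0],[0,0,0,-7,0,0],[0,0,0,-7,0,0],[0,0,0,-7,0,0],[0,0,0,-7,0,0],[0,0,0,0,0,0]]]'

```text
t: 5.45
tcp_pos: [0.5218, -0.2851, 0.1731]
eef_rot: [-1.302, 1.149, 1.298]
contact_force: [-2.0, -3.5, 5.7]
width: 0.0124
```

Call:
servo_tool --commands '[[[0,0,0,-4,0,0],[0,0,0,-3,0,0],[0,0,0,-2,0,0],[0,0,0,0,0,0],[0,0,0,0,0,0]]]'

```text
t: 5.95
tcp_pos: [0.5219, -0.2851, 0.1731]
eef_rot: [-1.412, 1.067, 1.408]
contact_force: [-1.9, -4.3, 5.6]
width: 0.0117
```

Run:
```python
from h import *
s=arm.observe();print(s['moment'],s['contact_force'],s['width'],R.from_rotvec(s['eef_rot']).as_matrix().round(3).tolist())
```

```text
[-0.67749105  0.35821066  0.08313598] [-1.86541072 -4.3294024   5.59860425] 0.011742161532549455 [[0.002, -0.962, -0.273], [-0.002, -0.273, 0.962], [-1.0, -0.001, -0.003]]
```

Call:
servo_tool --commands '[[[0,0,0,-1,0,0],[0,0,0,0,0,0],[0,0,0,0,0,0]]]'

```text
t: 6.25
tcp_pos: [0.522, -0.2851, 0.1731]
eef_rot: [-1.425, 1.057, 1.42]
contact_force: [-1.8, -5.4, 5.5]
width: 0.0119
```

Call:
servo_tool --commands '[[[0,0,0,0,0,0],[0,0,0,0,0,0],[0,0,0,0,0,0],[0,0,0,0,0,0],[-1,0,0,0,0,0],[-3,0,0,0,0,0],[-3,0,0,0,0,0],[0,3,0,0,0,0],[0,3,0,0,0,0],[0,0,0,0,0,0],[0,0,0,0,0,0]]]' --gripper 0.3

```text
t: 7.35
tcp_pos: [0.4641, -0.3018, 0.2432]
eef_rot: [-1.425, 1.054, 1.422]
contact_force: [0.2, -0.3, 0.1]
width: 0.0297
```

```bash
python3 look.py w2.png
```

```text
7.35 [ 0.4641396  -0.3017678   0.24318797] [[0.001, -0.957, -0.291], [-0.0, -0.291, 0.957], [-1.0, -0.001, -0.001]] 0.029735476886164892 [ 0.17545549 -0.25673857  0.07819879] [-0.78  0.26  1.52  0.    1.36 -2.65]
```

View pics/w2.png

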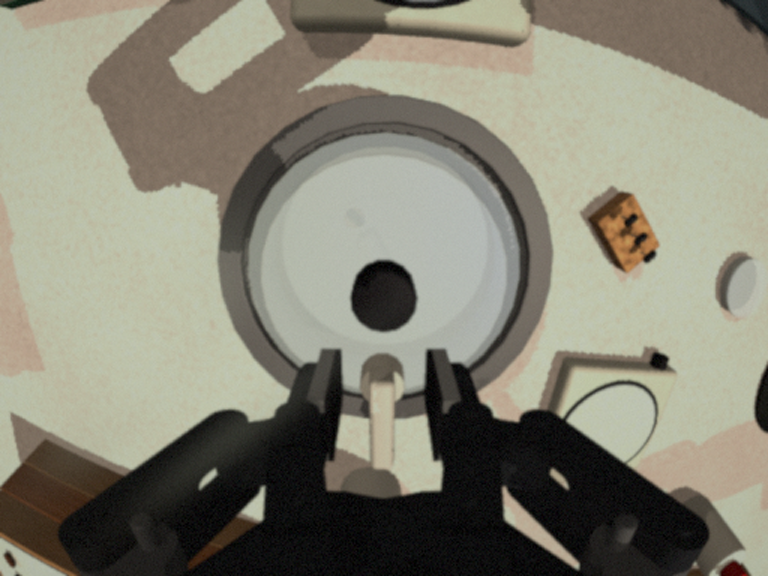

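Wrist view: the bar lies in line with the knob and nozzle, with the bar end at (382,460), boss at (380,380) and knob at (383,295), so the tap is fully open. Next I open wider and take the knob.

Run:
```python
from h import *
w=np.load('w.npy',allow_pickle=True).item()
q=lambda u,v,z:onz(w,(u+.5)/1.5-.5,(v+.5)/1.5-.5,z,True)
print(q(384,295,.15)); e1=q(381,385,.187);e2=q(383,468,.187);k=q(384,295,.15)
print(e1,e2)
```

```text
[ 0.46584066 -0.3006409   0.15      ]
[ 0.49945068 -0.2919499   0.187     ] [ 0.55178385 -0.27494884  0.187     ]
```

Call:
servo_tool --commands '[[[0,0,0,0,0,0],[0,0,0,0,0,0],[0,0,0,0,0,0]]]' --gripper -0.5

```text
t: 7.7
tcp_pos: [0.4646, -0.3013, 0.2421]
eef_rot: [-1.425, 1.053, 1.426]
contact_force: [0.5, -0.0, 0.2]
width: 0.0637
```

Call:
servo_tool --commands '[[[3,0,0.1,0,0,0],[3,0,0,0,0,0],[2,0,0,0,0,0],[1.2,0,0,0,0,0],[0.8,0,0,0,0,0],[0.5,0,0,0,0,0],[0,0,0,0,0,0]]]'

```text
t: 8.4
tcp_pos: [0.464, -0.3007, 0.1373]
eef_rot: [-1.425, 1.054, 1.425]
contact_force: [-0.4, 0.6, 0.4]
width: 0.0641
```

Call:
servo_tool --commands '[[[0,0,0,0,0,0],[0,0,0,0,0,0],[0,0,0,0,0,0],[0,0,0,0,0,0],[0,0,0,0,0,0],[0,0,0,0,0,0]]]' --gripper 1 --newtons 70

```text
t: 9.0
tcp_pos: [0.4645, -0.3014, 0.1387]
eef_rot: [-1.427, 1.054, 1.422]
contact_force: [0.8, -0.7, 5.7]
width: 0.0341
```

Call:
servo_tool --commands '[[[-0.5,0,0,0,0,0],[-0.5,0,0,0,0,0],[-1,0,0,0,0,0],[-1,0,0,0,0,0],[-1,0,0,0,0,0],[0,0,0,0,0,0]]]'

```text
t: 9.6
tcp_pos: [0.4649, -0.3012, 0.1796]
eef_rot: [-1.428, 1.054, 1.421]
contact_force: [-0.3, -1.6, -5.2]
width: 0.0342
```

Call:
servo_tool --commands '[[[-1.5,-0.3,1,0,0,0],[-1.5,-0.7,2.4,0,0,0],[0,-1,3.4,0,0,0],[0,-1,3.4,0,0,0],[0,-1,3.4,0,0,0],[0,-1,3.4,0,0,0],[0,-1,3.4,0,0,0],[0,-1,3.4,0,0,0],[0,-1,3.4,0,0,0],[0,-1,3.4,0,0,0],[0,-1,3.4,0,0,0],[0,-1,3.4,0,0,0]]]'

```text
t: 10.8
tcp_pos: [0.4586, 0.0913, 0.2081]
eef_rot: [-1.425, 1.053, 1.425]
contact_force: [0.4, 0.3, -5.4]
width: 0.0343
```

Call:
servo_tool --commands '[[[0,-0.9,3.1,0,0,0],[0,-0.9,3.1,0,0,0],[0,-0.9,3.1,0,0,0],[0,-0.9,3.1,0,0,0],[0,-0.8,3.0,0,0,0],[0,-0.8,2.5,0,0,0],[0,-0.5,1.6,0,0,0],[0,-0.2,0.5,0,0,0],[0,0,0,0,0,0],[0,0,0,0,0,0]]]'

```text
t: 11.8
tcp_pos: [0.4571, 0.2969, 0.2073]
eef_rot: [-1.425, 1.055, 1.425]
contact_force: [-0.4, -0.2, -5.6]
width: 0.0341
```

```bash
python3 look.py w3.png
python3 - <<'E'
from h import *
for n in('scene','side'):
    c=cap(n); m=(c['image'].max(2)<45).astype(np.uint8)
    nn,l,s,ct=cv2.connectedComponentsWithStats(m)
    p=proj(c,[.458,.333,.008]); print(n,p,[(s[i].tolist(),ct[i].round(1)) for i in range(1,nn) if s[i,4]>300 and np.hypot(*(ct[i]-p))<90])
E
```

```text
11.8 [0.45711294 0.29689319 0.20728997] [[-0.0, -0.956, -0.293], [-0.001, -0.293, 0.956], [-1.0, 0.001, -0.001]] 0.03413105954005836 [-0.42883318 -0.15945136 -5.59247921] [ 0.37  0.27  1.6  -0.    1.27 -1.5 ]
scene (np.float64(337.0123393349363), np.float64(285.1838590043746)) [([315, 169, 48, 66, 1466], array([337.5, 202.8])), ([300, 261, 70, 53, 2856], array([334.8, 286.9]))]
side (np.float64(173.59545554816177), np.float64(312.05013654478165)) [([133, 282, 85, 64, 4199], array([175.2, 313.6]))]
```

View pics/w3.png

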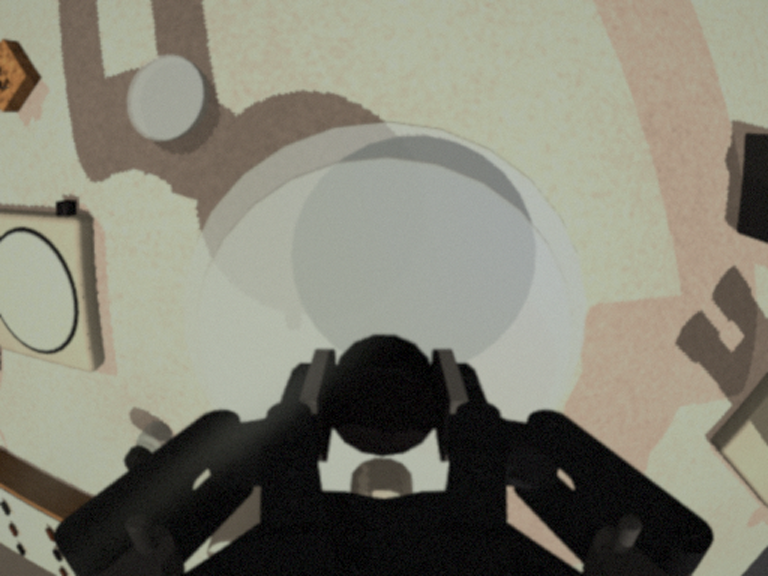

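Wrist view: the lid hangs from the knob (385,395), and the mat shows through it, from 292 to 535 horizontally with its top edge at 136.

Run:
```python
from h import *
w=np.load('w.npy',allow_pickle=True).item()
q=lambda u,v,z:onz(w,(u+.5)/1.5-.5,(v+.5)/1.5-.5,z,True)
P=np.array([q(*p,.008)[:2] for p in((292,250),(535,250),(413,136),(330,165),(500,170),(318,325),(480,353),(400,365))])
A=np.c_[2*P,np.ones(len(P))]; s=np.linalg.lstsq(A,(P**2).sum(1),rcond=None)[0]; r=np.sqrt(s[2]+s[0]**2+s[1]**2)
print(P.round(3),s[:2],r)
c=s[:2]; k=np.array([.465,-.3005])-np.array([.4647,-.3013]); M=w['s']; Rm=R.from_rotvec(M['eef_rot']).as_matrix()
d=np.append(c-M['tcp_pos'][:2],0); print(Rm.T@d*100)
d=np.append(np.array([.458,.333])-M['tcp_pos'][:2],0); print(Rm.T@d*100)
```

```text
[[0.479 0.229]
 [0.422 0.414]
 [0.368 0.293]
 [0.407 0.24 ]
 [0.371 0.364]
 [0.534 0.265]
 [0.519 0.402]
 [0.549 0.34 ]] [0.45808976 0.32390801] 0.09640986413657104
[-2.39572111e-03 -8.83907074e-01  2.55465252e+00]
[-3.18207142e-03 -1.14137075e+00  3.42668171e+00]
```

Call:
servo_tool --commands '[[[0,-0.4,1.2,0,0,0],[0,-0.5,1.6,0,0,0],[2.5,0,0,0,0,0],[3,0,0,0,0,0],[3,0,0,0,0,0],[2.5,0,0,0,0,0],[1.5,0,0,0,0,0],[1,0,0,0,0,0],[0.8,0,0,0,0,0],[0,0,0,0,0,0]]]'

```text
t: 12.95
tcp_pos: [0.4574, 0.3275, 0.0636]
eef_rot: [-1.425, 1.054, 1.426]
contact_force: [0.2, -1.4, -5.5]
width: 0.0348
```

Call:
servo_tool --commands '[[[0.2,0,0,0,0,0],[0.2,0,0,0,0,0],[0.2,0,0,0,0,0],[0.2,0,0,0,0,0],[0.1,0,0,0,0,0],[0,0,0,0,0,0]]]'

```text
t: 13.55
tcp_pos: [0.4576, 0.3271, 0.0552]
eef_rot: [-1.425, 1.054, 1.425]
contact_force: [0.9, 0.2, -5.7]
width: 0.0345
```

Call:
servo_tool --commands '[[[0.1,0,0,0,0,0],[0.1,0,0,0,0,0],[0.1,0,0,0,0,0],[0,0,0,0,0,0]]]'

```text
t: 13.95
tcp_pos: [0.4576, 0.3271, 0.0522]
eef_rot: [-1.425, 1.054, 1.425]
contact_force: [-0.6, -0.5, -6.5]
width: 0.0339
```

Call:
servo_tool --commands '[[[0.05,0,0,0,0,0],[0.05,0,0,0,0,0],[0,0,0,0,0,0]]]'

```text
t: 14.25
tcp_pos: [0.4576, 0.3273, 0.0518]
eef_rot: [-1.425, 1.053, 1.425]
contact_force: [-2.7, 0.5, -0.1]
width: 0.0341
```

Call:
servo_tool --commands '[[[0,0,0,0,0,0],[0,0,0,0,0,0],[0,0,0,0,0,0],[0,0,0,0,0,0],[0,0,0,0,0,0],[-1,0,0,0,0,0],[-2,0,0,0,0,0],[-4,0,0,0,0,0],[-4,0,0,0,0,0],[-4,0,0,0,0,0],[-3,0.5,-1.5,0,0,0],[0,0.9,-3,0,0,0]]]' --gripper -0.5

```text
t: 15.45
tcp_pos: [0.4599, 0.2819, 0.2374]
eef_rot: [-1.429, 1.042, 1.419]
contact_force: [0.5, 1.0, -1.2]
width: 0.064
```

Call:
servo_tool --commands '[[[0,1.2,-4,0,0,0],[0,1.2,-4,0,0,0],[0,1.2,-4,0,0,0],[0,1.2,-4,0,0,0],[0,1.2,-4,0,0,0],[0,1.2,-4,0,0,0],[0,1.2,-4,0,0,0],[0,1.2,-4,0,0,0],[0,1.2,-4,0,0,0],[0,1.2,-4,0,0,0],[0,1.2,-4,0,0,0],[0,0.8,-3,0,0,0]]]'

```text
t: 16.65
tcp_pos: [0.461, -0.213, 0.2322]
eef_rot: [-1.425, 1.055, 1.423]
contact_force: [0.6, 0.3, 0.7]
width: 0.0639
```

Call:
servo_tool --commands '[[[0,1.2,-4,0,0,0],[0,0.9,-3,0,0,0],[0,0.3,-1.2,0,0,0],[0,0,0,0,0,0],[0,0,0,0,0,0]]]'

```text
t: 17.15
tcp_pos: [0.4622, -0.2947, 0.2314]
eef_rot: [-1.424, 1.053, 1.425]
contact_force: [0.5, 0.9, 0.2]
width: 0.0642
```

```bash
python3 look.py w4.png
```

```text
17.15 [ 0.46220851 -0.29465862  0.231381  ] [[-0.0, -0.956, -0.293], [0.001, -0.293, 0.956], [-1.0, -0.0, 0.001]] 0.06421069813335419 [0.45655046 0.85112162 0.17174945] [-0.77  0.26  1.55  0.    1.33 -2.64]
```

View pics/w4.png

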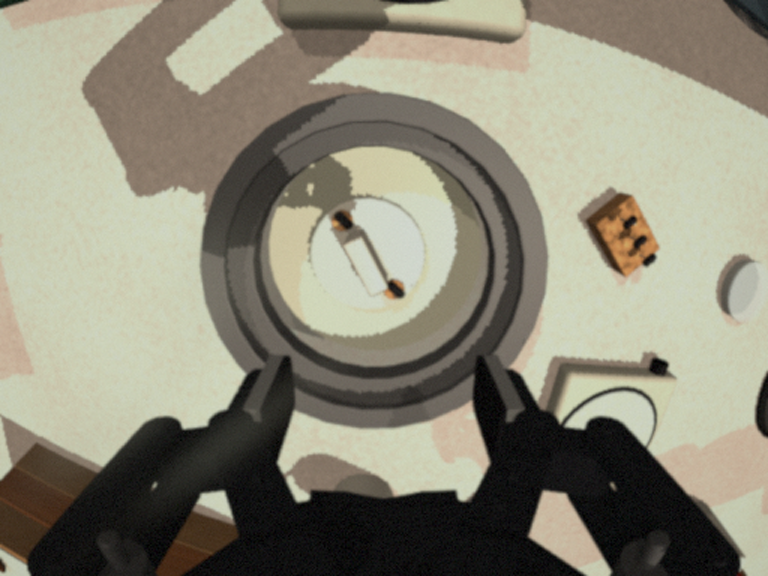

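Wrist view: the carrier disc is at (367,254). The tab's top face runs from about (351,235) to (376,294), with beetles at (342,219) and (397,290).

Run:
```python
from h import *
w=np.load('w.npy',allow_pickle=True).item()
q=lambda u,v,z:onz(w,(u+.5)/1.5-.5,(v+.5)/1.5-.5,z,True)
P=np.array([q(*p,.055)[:2] for p in((308,254),(426,254),(367,196),(367,311))])
print('disc',P.round(3).tolist(),P.mean(0),np.linalg.norm(P[0]-P[1]),np.linalg.norm(P[2]-P[3]))
a,b=q(351,235,.087),q(376,294,.087);d=b-a
print('tab',(a+b)/2,np.linalg.norm(d),np.degrees(np.arctan2(d[1],d[0])))
a,b=q(342,219,.058),q(397,290,.058);d=b-a
print('beetles',(a+b)/2,np.linalg.norm(d),np.degrees(np.arctan2(d[1],d[0])))
im=w['image'];x,y=int(308/1.5),int(190/1.5)
cv2.imwrite('pics/w5.png',cv2.resize(im[y:y+85,x:x+85],(595,595),interpolation=cv2.INTER_CUBIC))
```

```text
disc [[0.477, -0.347], [0.452, -0.265], [0.424, -0.318], [0.507, -0.293]] [ 0.46511764 -0.30568655] 0.0857238878961154 0.086002556320477
tab [ 0.46461315 -0.30682292  0.087     ] 0.04300248276800832 38.725081857770114
beetles [ 0.46410633 -0.30349578  0.058     ] 0.06548762151606481 53.68908003571109
```

View pics/w5.png

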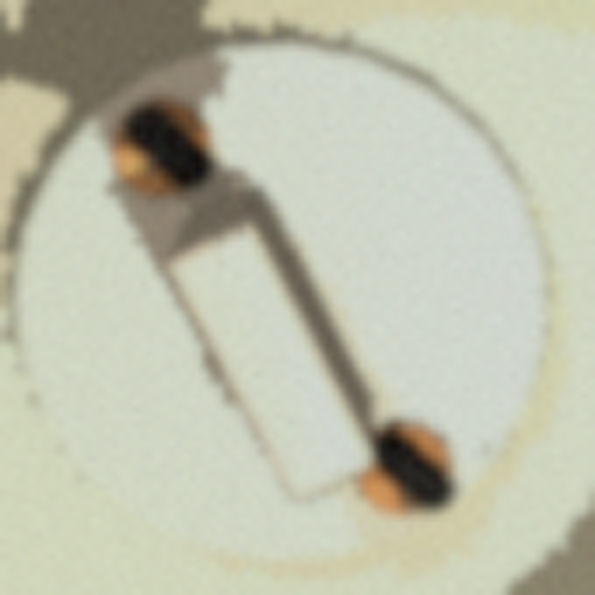

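Crop: the tab's top-face end midpoints are (212,243) and (335,485).

Run:
```python
from h import *
w=np.load('w.npy',allow_pickle=True).item()
q=lambda u,v,z:onz(w,205+(u+.5)/7-.5,126+(v+.5)/7-.5,z,True)
C=[q(*p,.087) for p in((170,262),(255,225),(370,470),(300,500))]
for i,j in((0,3),(1,2),(0,1),(3,2)):
    d=C[j]-C[i];print(np.linalg.norm(d),np.degrees(np.arctan2(d[1],d[0])))
m=np.mean(C,0);print(m)
Rm=R.from_rotvec(w['s']['eef_rot']).as_matrix()
for p in(m,np.array([.4645,-.3055,0])):print((Rm.T@(p-w['s']['tcp_pos'])*100).round(2))
a,b=q(165,145,.058),q(408,468,.058);d=b-a;print((a+b)/2,np.degrees(np.arctan2(d[1],d[0])))
```

```text
0.03906436720002141 44.08072695251629
0.0388575521591611 41.189280736273155
0.012925203131681044 130.6304388497029
0.010954075589413281 131.35151413632795
[ 0.46552297 -0.30503211  0.087     ]
[ 1.444e+01 -1.000e-02 -1.110e+00]
[23.14  0.1  -1.13]
[ 0.46415052 -0.30426297  0.058     ] 52.8641121369952
```

Call:
servo_tool --commands '[[[0,0,-1.1,0,0,0],[0,0,0,8,0,0],[0,0,0,8,0,0],[0,0,0,8,0,0],[0,0,0,8,0,0],[0,0,0,8,0,0],[0,0,0,8,0,0],[0,0,0,8,0,0],[0,0,0,8,0,0],[0,0,0,8,0,0],[0,0,0,8,0,0]]]' --gripper 0

```text
t: 18.3
tcp_pos: [0.466, -0.3058, 0.2316]
eef_rot: [-0.367, 1.539, 0.366]
contact_force: [-0.1, -0.0, 0.9]
width: 0.0427
```

Call:
servo_tool --commands '[[[0,0,0,8,0,0],[0,0,0,8,0,0],[0,0,0,8,0,0],[0,0,0,8,0,0],[0,0,0,8,0,0],[0,0,0,8,0,0],[0,0,0,8,0,0],[0,0,0,8,0,0],[0,0,0,8,0,0],[0,0,0,3,0,0],[0,0,0,0,0,0],[0,0,0,0,0,0]]]'

```text
t: 19.5
tcp_pos: [0.4659, -0.306, 0.2315]
eef_rot: [0.652, 1.47, -0.652]
contact_force: [-0.5, 0.5, -0.3]
width: 0.0429
```

```bash
python3 look.py w6.png
python3 - <<'E'
from h import *
w=np.load('w.npy',allow_pickle=True).item()
Rm=R.from_rotvec(w['s']['eef_rot']).as_matrix()
print(np.degrees(np.arctan2(Rm[1,2],Rm[0,2])),(Rm.T@(np.array([.4650,-.3053,0.07])-w['s']['tcp_pos'])*100).round(2))
E
```

```text
19.5 [ 0.46588228 -0.3059777   0.23145191] [[0.0, 0.741, 0.671], [-0.0, 0.671, -0.741], [-1.0, 0.0, 0.0]] 0.042865877483695684 [-0.50245495  0.47274472 -0.28785662] [-0.78  0.28  1.53  0.    1.33  0.05]
-47.82201613829786 [16.15 -0.02 -0.11]
```

View pics/w6.png

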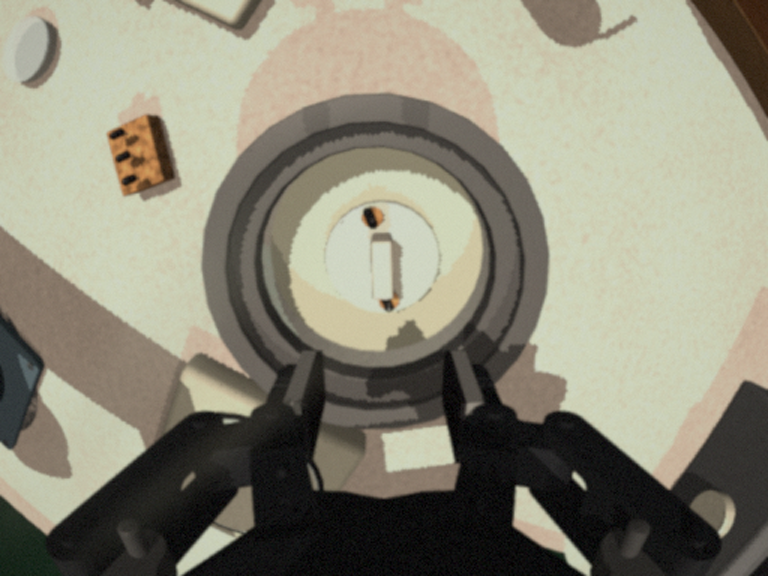

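Wrist view: the tab (382,268) is upright in the picture and midway between the fingers at 310 and 460, so it is aligned. I descend.

Call:
servo_tool --commands '[[[2,0,-0.1,0,0,0],[3,0,0,0,0,0],[3,0,0,0,0,0],[3,0,0,0,0,0],[2,0,0,0,0,0],[1.5,0,0,0,0,0],[1,0,0,0,0,0],[0.6,0,0,0,0,0],[0,0,0,0,0,0],[0,0,0,0,0,0]]]'

```text
t: 20.55
tcp_pos: [0.4653, -0.3059, 0.0709]
eef_rot: [0.653, 1.469, -0.654]
contact_force: [0.2, -0.1, 0.6]
width: 0.0425
```

Call:
servo_tool --commands '[[[0,0,0,0,0,0],[0,0,0,0,0,0],[0,0,0,0,0,0],[0,0,0,0,0,0],[0,0,0,0,0,0],[0,0,0,0,0,0]]]' --gripper 1 --newtons 40

```text
t: 21.15
tcp_pos: [0.4654, -0.306, 0.0712]
eef_rot: [0.653, 1.468, -0.654]
contact_force: [-0.1, -0.5, 5.4]
width: 0.0135
```

Call:
servo_tool --commands '[[[-0.5,0,0,0,0,0],[-1,0,0,0,0,0],[-1.5,0,0,0,0,0],[-2,0,0,0,0,0],[-2,0,0,0,0,0],[-2,0,0,0,0,0],[-2,0,0,0,0,0],[-1,0,0,0,0,0],[0,0,0,0,0,0],[0,0,0,0,0,0]]]'

```text
t: 22.15
tcp_pos: [0.4646, -0.3053, 0.1897]
eef_rot: [0.654, 1.471, -0.654]
contact_force: [0.1, -0.2, -1.3]
width: 0.0129
```

Call:
servo_tool --commands '[[[0,1.4,-0.9,0,0,0],[0,2.8,-1.8,0,0,0],[0,3.2,-2,0,0,0],[0,3.2,-2,0,0,0],[0,3.2,-2,0,0,0],[0,3.2,-2,0,0,0],[0,2.8,-1.8,0,0,0],[0,1.8,-1,0,0,0],[0,0.8,-0.5,0,0,0],[0,0,0,0,0,0],[0,0,0,0,0,0]]]'

```text
t: 23.25
tcp_pos: [0.5371, -0.0519, 0.1898]
eef_rot: [0.653, 1.471, -0.654]
contact_force: [0.5, 0.1, -0.7]
width: 0.0136
```

```bash
python3 look.py w7.png
```

```text
23.25 [ 0.53708868 -0.05190862  0.18979469] [[-0.001, 0.743, 0.67], [-0.0, 0.67, -0.743], [-1.0, -0.001, -0.001]] 0.013613232489975768 [ 0.52202811  0.05508219 -0.67744257] [-0.3   0.28  1.63 -0.    1.23  0.53]
```

View pics/w7.png

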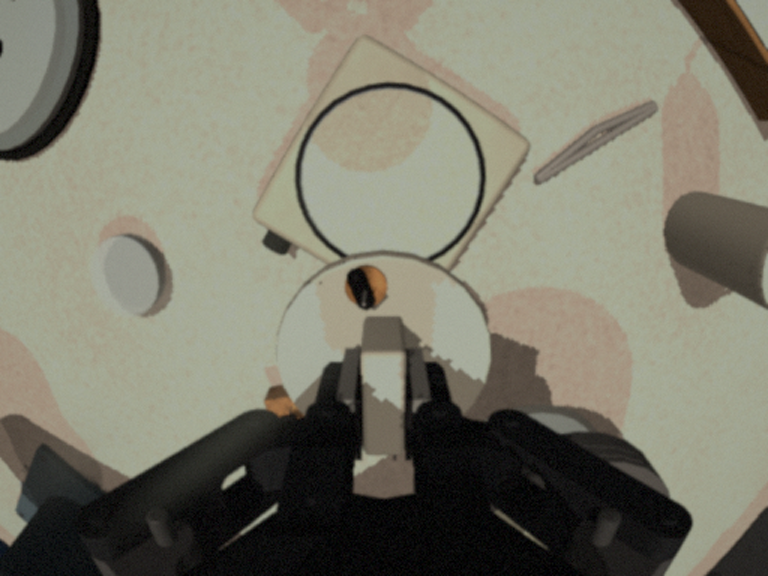

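Wrist view: the carrier hangs level, and the window ring spans 297 to 486 with its top at 84, centre about (391,178). I fit the ring.

Run:
```python
from h import *
w=np.load('w.npy',allow_pickle=True).item(); im=w['image'].max(2)
m=(im<70).astype(np.uint8); m[:50]=0; m[168:]=0; m[:,:192]=0; m[:,330:]=0
n,l,s,ct=cv2.connectedComponentsWithStats(m,connectivity=8); i=1+np.argmax(s[1:,4]); print(s[i])
v,u=np.nonzero(l==i)
P=np.array([onz(w,a,b,.03,True)[:2] for a,b in zip(u,v)])
x=np.linalg.lstsq(np.c_[2*P,np.ones(len(P))],(P**2).sum(1),rcond=None)[0];print(x[:2],np.sqrt(x[2]+x[0]**2+x[1]**2))
Rm=R.from_rotvec(w['s']['eef_rot']).as_matrix()
for c in(x[:2],[.581,-.011]):print((Rm.T@(np.r_[c,.03+.026]-w['s']['tcp_pos'])*100).round(2))
q=lambda u,v,z:onz(w,(u+.5)/1.5-.5,(v+.5)/1.5-.5,z,True)
z=.1898-.026+.01
print('held disc edges tool y,z', [(Rm.T@(q(*p,z)-w['s']['tcp_pos'])).round(4) for p in((277,345),(491,345),(384,252))])
```

```text
[197  55 126 113 769]
[ 0.58412316 -0.01593135] 0.06182805427093565
[13.37  5.92  0.49]
[13.37  6.01 -0.09]
held disc edges tool y,z [array([ 0.016 ,  0.0061, -0.0406]), array([0.016 , 0.0062, 0.0418]), array([0.016 , 0.0425, 0.0005])]
```

Call:
servo_tool --commands '[[[0,2,0.2,0,0,0],[0,2.4,0.2,0,0,0],[0,1.5,0,0,0,0],[2,0,0,0,0,0],[3,0,0,0,0,0],[3,0,0,0,0,0],[2,0,0,0,0,0],[1.2,0,0,0,0,0],[0.8,0,0,0,0,0],[0.4,0,0,0,0,0],[0,0,0,0,0,0]]]'

```text
t: 24.4
tcp_pos: [0.5843, -0.0153, 0.0665]
eef_rot: [0.654, 1.47, -0.654]
contact_force: [0.3, -0.6, -2.5]
width: 0.0137
```

Call:
servo_tool --commands '[[[0.2,0,0,0,0,0],[0.2,0,0,0,0,0],[0.2,0,0,0,0,0],[0.1,0,0,0,0,0],[0,0,0,0,0,0]]]'

```text
t: 24.9
tcp_pos: [0.584, -0.015, 0.0593]
eef_rot: [0.654, 1.47, -0.654]
contact_force: [-0.1, 0.5, -1.2]
width: 0.0135
```

Call:
servo_tool --commands '[[[0.1,0,0,0,0,0],[0.1,0,0,0,0,0],[0,0,0,0,0,0]]]'

```text
t: 25.2
tcp_pos: [0.584, -0.0151, 0.0572]
eef_rot: [0.654, 1.47, -0.654]
contact_force: [-0.4, -0.1, -1.8]
width: 0.0133
```

Call:
servo_tool --commands '[[[0.05,0,0,0,0,0],[0.05,0,0,0,0,0],[0,0,0,0,0,0]]]'

```text
t: 25.5
tcp_pos: [0.584, -0.0151, 0.0563]
eef_rot: [0.654, 1.47, -0.654]
contact_force: [0.3, -0.1, -1.6]
width: 0.0132
```

Call:
servo_tool --commands '[[[0.05,0,0,0,0,0],[0,0,0,0,0,0]]]'

```text
t: 25.7
tcp_pos: [0.584, -0.0151, 0.0562]
eef_rot: [0.654, 1.47, -0.654]
contact_force: [-2.1, 0.1, 2.5]
width: 0.0131
```

Call:
servo_tool --commands '[[[0.05,0,0,0,0,0],[0,0,0,0,0,0]]]'

```text
t: 25.9
tcp_pos: [0.5841, -0.0151, 0.0562]
eef_rot: [0.654, 1.47, -0.654]
contact_force: [-2.9, 0.8, 6.5]
width: 0.0133
```

Call:
servo_tool --commands '[[[-0.05,0,0,0,0,0],[0,0,0,0,0,0],[0,0,0,0,0,0],[0,0,0,0,0,0],[0,0,0,0,0,0],[-1,0,0,0,0,0],[-2,0,0,0,0,0],[-3,0,0,0,0,0],[-4,0,0,0,0,0],[-4,-1,0,0,0,0],[-2,-2,0,0,0,0],[0,0,0,0,0,0]]]' --gripper 0

```text
t: 27.1
tcp_pos: [0.5627, -0.0366, 0.2205]
eef_rot: [0.654, 1.462, -0.654]
contact_force: [0.2, 0.9, -1.3]
width: 0.0425
```

```bash
python3 look.py w8.png
python3 - <<'E'
from h import *
c=cap('scene'); cv2.imwrite('pics/s8.png',cv2.resize(c['image'][90:330,150:470],(800,600),interpolation=cv2.INTER_CUBIC))
E
```

```text
27.1 [ 0.56267937 -0.0365877   0.22052878] [[0.007, 0.743, 0.669], [-0.003, 0.669, -0.743], [-1.0, 0.004, 0.007]] 0.042519402098920175 [ 0.17643279  0.93356724 -1.3114635 ] [-0.26  0.29  1.54 -0.    1.31  0.58]
```

View pics/w8.png

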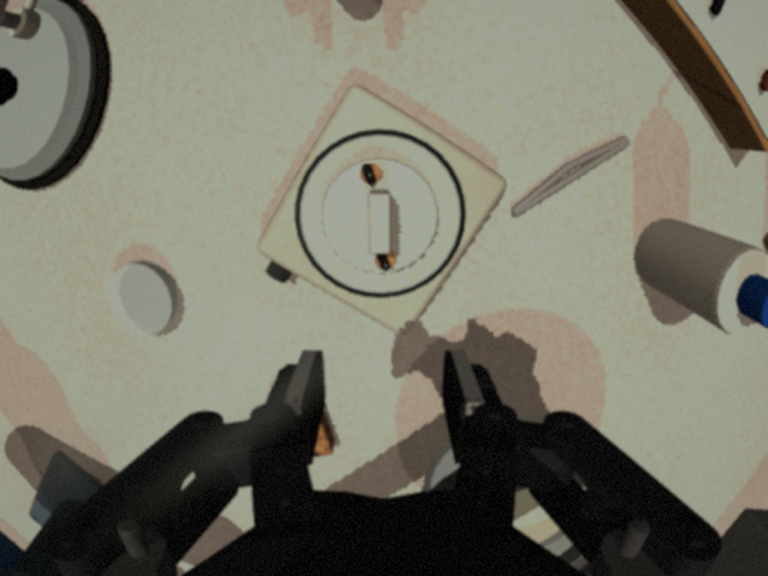

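View pics/s8.png

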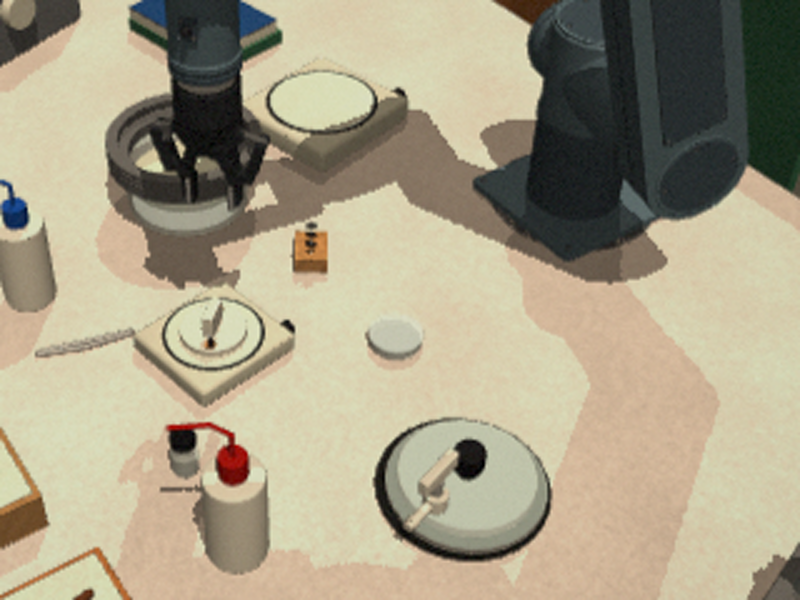

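Both views agree. The carrier stands upright with its disc centre at (380,214), against the ring centre at (381,213). The lid lies flat on the mat, with black rim showing around it and the tap bar still in line with the nozzle. The bystanders haven't moved.

```bash
python3 -c "
from h import *
print(arm.hand_in())"
```

```text
the job is handed in; nothing more can be done
None
```

I did all the steps in the order asked and handed the job in at about 27 s of the 72 s allowed; the hand-in gave no verdict.

- **Tap:** I turned it about 86° until the bar lined up with the nozzle. It still lay that way in the last picture.
- **Lid:** I lifted it by the knob and set it right way up on the mat. The push at touchdown was about 5 N.
- **Carrier:** I took it out by its tab and set it upright on the smaller light base. The contact force was about 6 N.

**Last checks:**
- In the last wrist picture, the carrier's disc is within about 1–2 pixels (about 1 mm) of the window ring's centre.
- The lid lies flat, with mat rim showing around it. Lid centring is the least certain: my two estimates of the mat centre differed by 9 mm in y, so I aimed between them, and the rim looks thicker on one side.
- As far as those pictures show, the other things on the bench have not moved, and the gripper is clear of everything. I judged this by eye and did not measure it.

I viewed 12 pictures, two over the budget of 10.

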